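# Reverse the row of ski-tuning tools from rack to rack

### The arm

A 6-joint arm with a two-finger parallel gripper is mounted at the origin on a cart in front of the work surface, level with it; the furniture and walls round the work are solid. World frame = base frame: x ahead of the robot, y to its left, z up, the work surface at z = 0. Lengths are in m, angles in degrees, forces in N, time in s.
With the tool pointing down it reaches from about 0.25 to 0.8 m from the base axis. Payload 8.5 kg.
Tool frame: the origin (TCP) lies between the finger pads; the fingertips stand 17 mm ahead of it and the grasp point (between the pads) lies 2 mm behind it (tcp_to_tips is the z of the fingertips in the tool frame, in m); z points along the fingers, y is the line along which they close (so a half turn about z gives the same grasp; the last joint's range is limited). The gripper opens to 85 mm and grips with 20 to 120 N. Pads are 22 mm wide; open, the fingers measure 114 mm over their backs; the gripper's body (76 mm by 85 mm) begins 54 mm behind the grasp point. The pads swing forward as they close: fully open they stand 13 mm farther back than shut.
Start: joints at [-67.323, 13.648, -0.773, 75.585, 0, 90], TCP at [0.202, -0.484, 0.248] pointing down, gripper open.
Joint ranges: [-152.45, 152.45], [-59.26, 108.67], [-65.41, 83.53], [-104.44, 129.93], [-82.83, 76.93], [-180, 180]. Speed limits (degrees/s): [127.2, 127.2, 159.86, 180, 180, 180].

### API

Orientations are given as a 3x3 rotation matrix whose columns are the frame's x, y, z axes.
In Python, from rig import * gives the robot as it stands. Calls block until the motion is done:
- movep(position, orientation): joint-space move of the TCP to a pose.
- servo_line(position, v=0.15, attitude=None, force_limit=None): straight line of the TCP; attitude=None keeps the orientation; v is the mean speed in m/s. With force_limit (N) it stops when the force on the tool has changed by that much, and returns True; else False.
- goto_joints(angles): joint-space move.
- grip(opening, squeeze=None): finger opening in m; squeeze is the grip in N (None keeps the last); returns when the fingers have stopped.
- pause(seconds).
- solve_ik(position, orientation): joint angles nearest the present ones, or None.
- read_state(): the state.
- snapshot(name): name is "side" or "top" or "wrist"; returns the picture (384x512x3 uint8, red, green, blue); there is no depth.
- get_calibration(name): a dict with "intrinsics" (3x3 intrinsics, pixels), "R" (3x3) and "t" (3): a world point X has camera coordinates R X + t; the wrist camera has in their place "mount" (4x4, takes a point from camera to tool coordinates, whose origin is the TCP and whose axes are the flange's). Camera axes: x right, y down, z forward; pixel columns grow to the right and rows downward; lengths in m; the calibration is good to about 2 mm. A picture is of the moment at which its call begins: read the wrist's pose just before it. get_calibration takes no time and is no camera call.
A pose or a line that the arm cannot do raises IKError and nothing moves.
- job_done(): hands the job in; it is judged then, once.
Trained networks look in the newest picture that a camera, given by its name, has taken for a name from the list of things; names that differ only in an ending like _2 or _b are one class to them, and where a whole thing is asked for, a point or a joint stands for the part that bears it (a point fixed in the world has none). Each returns a list of dicts, best first, with "score" (0 to 1); they miss things now and then, are a little off and sometimes report something else, mostly with a low value. They report only what shows in the picture. A call takes as long as a camera call. They do not tell look-alikes from the thing itself.
- outline_of(query, camera): "pixels" (384x512 bool, what is visible of it) and "bbox" ([centre column, centre row, width, height] in pixels, round what is visible of it).
The state is a dict: "clock": time; "q": joint angles; "qd": joint speeds; "joint_efforts": joint torques, N m; "position": TCP position; "ee_rot": TCP orientation; "contact_force": force on the tool from outside, world axes, zero at the start; "wrist_torque": the same for the moment, N m; "grip_width": finger opening in m; "gripper_force": force on a finger pad.
Only numpy, scipy, OpenCV 4.12 (cv2) and the standard library are available. Lean on these libraries where they do the work, as an engineer would, in place of code of your own. Each camera call takes 0.05 s, during which the arm holds its last target. There are 200 camera calls.

### The job

The four ski-tuning tools lie in a row on the grey rack in the order in which they were used, and the second ski is to be worked backwards, last tool first. Move them to the empty plywood rack in the reverse order: the tool next to the grey rack's knob goes to the bay farthest from the plywood rack's knob, and so on, until the one farthest from the first knob lies next to the second. Set each one gently upright in the middle of its own bay, square across the row as it lay before, and let go of it.

Things in the scene. Friction and masses are not known exactly. Their poses are not given: they have to be found in the camera images.
- guide: edge-filing guide: blue block with a round black knob on top; 44 mm wide, 88 mm long (100 with the small metal tip), body 26 mm high, 34 mm with the knob. Origin: centre of its underside; own x across its width, y along its length, z up. At the start it lies on its pad in the grey rack, width along the row; grip it across its width.
- block: abrasive block: plain black rubber block with rounded edges; 34 mm wide, 60 mm long, 22 mm high. Origin: centre of its underside; own x across its width, y along its length, z up. At the start it lies on its pad in the grey rack, width along the row; grip it across its width.
- stone: sharpening stone: thin flat grey bar; 25 mm wide, 60 mm long, 13 mm high. Origin: centre of its underside; own x across its width, y along its length, z up. At the start it lies on its pad in the grey rack, width along the row; grip it across its width.
- gauge: wear gauge: small pale metal block with a knurled round screw head (14 mm across, 10 mm high) standing on it 10 mm from the middle; 22 mm wide, 50 mm long, block 18 mm high, 28 mm with the screw. Origin: centre of its underside; own x across its width, y along its length, z up. At the start it lies on its pad in the grey rack, width along the row; grip it across its width.
- source: Full rack, grey painted metal: fixed board 104 mm deep (own x), 286 mm long (own y, the row), 10 mm thick, on legs; round black knob beyond its +y end (y = +157 mm, top 63 mm high). Origin: below its centre, on the worktop. Tools lie at y = +105, +35, -35, -105 mm, x = 0, in any order, on fixed 3 mm cork pads (tops 43 mm high). The ski and its clamps behind (x over 0.52 m) are solid.
- target: Empty rack, plywood: fixed board 104 mm deep (own x), 286 mm long (own y, the row), 10 mm thick, on legs; round black knob beyond its +y end (y = +157 mm, top 63 mm high). Origin: below its centre, on the worktop. Four bays centred at y = +105, +35, -35, -105 mm, x = 0, floor 40 mm above the worktop, parted by stub ribs 6 mm thick, 10 mm high, only where x is beyond +-31 mm.
- pad_guide: Brown cork pad (98 x 54 mm, 3 mm thick, fixed) on the full rack under the guide at the start; it marks the place in the row from which that tool came. Origin: centre of its underside, 40 mm above the worktop.
- pad_block: Brown cork pad (70 x 44 mm, 3 mm thick, fixed) on the full rack under the block at the start; it marks the place in the row from which that tool came. Origin: centre of its underside, 40 mm above the worktop.
- pad_stone: Brown cork pad (70 x 35 mm, 3 mm thick, fixed) on the full rack under the stone at the start; it marks the place in the row from which that tool came. Origin: centre of its underside, 40 mm above the worktop.
- pad_gauge: Brown cork pad (60 x 32 mm, 3 mm thick, fixed) on the full rack under the gauge at the start; it marks the place in the row from which that tool came. Origin: centre of its underside, 40 mm above the worktop.
Not all that is in view belongs to the job. Leave any yellow look-alike of the gauge alone.

How it is judged (in metres and radians):
At the end, for the whole second after the job is handed in: Each tool rests flat (0.12 rad) on the plywood board, within 15 mm of the middle of its bay both ways, square across the row within 0.26 rad (either way round), in the bay that mirrors its pad's place in the grey rack (y there, -y here); all released and at rest (((y of pad_guide in the frame of source between 0.085 and 0.125 m and y of guide in the frame of target between -0.12 and -0.09 m) or (y of pad_guide in the frame of source between 0.015 and 0.055 m and y of guide in the frame of target between -0.05 and -0.02 m) or (y of pad_guide in the frame of source between -0.055 and -0.015 m and y of guide in the frame of target between 0.02 and 0.05 m) or (y of pad_guide in the frame of source between -0.125 and -0.085 m and y of guide in the frame of target between 0.09 and 0.12 m)) and x of guide in the frame of target between -0.015 and 0.015 m and z of guide in the frame of target between 0.035 and 0.044 m and angle between the y axis of each of guide, block, stone, gauge and the x axis of target, either way round below 0.26 rad and angle between each of guide, block, stone, gauge's own z axis and vertical below 0.12 rad and linear speed of each of guide, block, stone, gauge below 0.02 m/s and angular speed of each of guide, block, stone, gauge below 0.2 rad/s and ((y of pad_block in the frame of source between 0.085 and 0.125 m and y of block in the frame of target between -0.12 and -0.09 m) or (y of pad_block in the frame of source between 0.015 and 0.055 m and y of block in the frame of target between -0.05 and -0.02 m) or (y of pad_block in the frame of source between -0.055 and -0.015 m and y of block in the frame of target between 0.02 and 0.05 m) or (y of pad_block in the frame of source between -0.125 and -0.085 m and y of block in the frame of target between 0.09 and 0.12 m)) and x of block in the frame of target between -0.015 and 0.015 m and z of block in the frame of target between 0.035 and 0.044 m and ((y of pad_stone in the frame of source between 0.085 and 0.125 m and y of stone in the frame of target between -0.12 and -0.09 m) or (y of pad_stone in the frame of source between 0.015 and 0.055 m and y of stone in the frame of target between -0.05 and -0.02 m) or (y of pad_stone in the frame of source between -0.055 and -0.015 m and y of stone in the frame of target between 0.02 and 0.05 m) or (y of pad_stone in the frame of source between -0.125 and -0.085 m and y of stone in the frame of target between 0.09 and 0.12 m)) and x of stone in the frame of target between -0.015 and 0.015 m and z of stone in the frame of target between 0.035 and 0.044 m and ((y of pad_gauge in the frame of source between 0.085 and 0.125 m and y of gauge in the frame of target between -0.12 and -0.09 m) or (y of pad_gauge in the frame of source between 0.015 and 0.055 m and y of gauge in the frame of target between -0.05 and -0.02 m) or (y of pad_gauge in the frame of source between -0.055 and -0.015 m and y of gauge in the frame of target between 0.02 and 0.05 m) or (y of pad_gauge in the frame of source between -0.125 and -0.085 m and y of gauge in the frame of target between 0.09 and 0.12 m)) and x of gauge in the frame of target between -0.015 and 0.015 m and z of gauge in the frame of target between 0.035 and 0.044 m); the robot touches nothing.
It fails at once if a tool is tipped over (angle between any of guide, block, stone, gauge's own z axis and vertical above 0.7 rad).
It fails at once if a tool is dropped or thrown off the worktop (height (world z) of any of guide, block, stone, gauge below -0.03 m).
It also fails if it takes over 102 s, if anything falls off the work surface, if the arm or the gripper's body presses on something with over 40 N, if the wrist force passes 120 N, or if a joint passes its speed limit or range.

## Working session

There is one attempt and no reset: what is moved stays moved. The work goes in short steps, each a Python script; the robot and the scene stay as the last script left them, time stands still between calls to the robot, and variables do not carry over. Pictures are saved under pics/ and viewed, at most 14 in all, crops included, and the job is handed in when it is done.

```bash
ls; mkdir -p pics; python3 - <<'E'
from rig import *
import cv2,numpy as np
for c in("top","side"):
    im=snapshot(c); cv2.imwrite(f"pics/{c}0.png",cv2.cvtColor(im,cv2.COLOR_RGB2BGR))
    k=get_calibration(c); print(c,k["intrinsics"].tolist(),np.round(-k["R"].T@k["t"],3),np.round(k["R"],2).tolist())
    for n in("guide","block","stone","gauge","source","target","pad_guide","pad_block","pad_stone","pad_gauge"):
        print(n,[(round(d["score"],2),np.round(d["bbox"]).tolist(),int(d["pixels"].sum())) for d in outline_of(n,c)])
print(read_state()["clock"])
E
```

```text
pics
top [[379.0289062273975, 0.0, 258.0720487661823], [0.0, 379.0289062273975, 184.46446913404156], [0.0, 0.0, 1.0]] [ 0.423 -0.087  0.973] [[0.02, -1.0, -0.02], [-0.98, -0.02, -0.18], [0.18, 0.02, -0.98]]
guide [(0.96, [396.0, 223.0, 41.0, 20.0], 710), (0.25, [365.0, 225.0, 35.0, 16.0], 373)]
block [(0.91, [363.0, 224.0, 31.0, 15.0], 349)]
stone [(0.75, [336.0, 227.0, 32.0, 10.0], 264)]
gauge [(0.66, [295.0, 138.0, 20.0, 12.0], 171), (0.59, [307.0, 229.0, 23.0, 8.0], 165)]
source [(0.83, [344.0, 227.0, 130.0, 51.0], 2489), (0.71, [364.0, 227.0, 19.0, 26.0], 230)]
target [(0.78, [188.0, 251.0, 132.0, 48.0], 5069)]
pad_guide [(0.67, [392.0, 225.0, 24.0, 42.0], 536)]
pad_block [(0.67, [365.0, 227.0, 24.0, 28.0], 276), (0.33, [304.0, 229.0, 15.0, 27.0], 184)]
pad_stone [(0.48, [334.0, 230.0, 14.0, 35.0], 223)]
pad_gauge [(0.73, [305.0, 229.0, 13.0, 29.0], 169)]
side [[449.21120366132754, 0.0, 254.22860091753006], [0.0, 449.21120366132754, 190.81183671513517], [0.0, 0.0, 1.0]] [ 0.493 -1.128  0.665] [[1.0, -0.08, -0.02], [-0.06, -0.5, -0.86], [0.06, 0.86, -0.51]]
guide [(0.88, [238.0, 265.0, 22.0, 36.0], 705), (0.43, [229.0, 232.0, 34.0, 12.0], 139)]
block [(0.54, [234.0, 242.0, 22.0, 16.0], 262)]
stone [(0.46, [230.0, 228.0, 13.0, 14.0], 160)]
gauge [(0.73, [237.0, 265.0, 24.0, 34.0], 669), (0.65, [228.0, 211.0, 12.0, 20.0], 155), (0.51, [322.0, 216.0, 15.0, 15.0], 165)]
source [(0.75, [233.0, 246.0, 59.0, 98.0], 1832)]
target [(0.73, [207.0, 171.0, 36.0, 60.0], 1940)]
pad_guide [(0.67, [234.0, 269.0, 46.0, 20.0], 400), (0.62, [234.0, 246.0, 63.0, 104.0], 1978)]
pad_block [(0.47, [237.0, 252.0, 28.0, 15.0], 129)]
pad_stone [(0.42, [230.0, 233.0, 34.0, 12.0], 151)]
pad_gauge []
1.1
```

```bash
python3 - <<'E'
import cv2
a=cv2.imread("pics/top0.png")[110:300,100:440]; cv2.imwrite("pics/topc.png",cv2.resize(a,(800,447),interpolation=cv2.INTER_CUBIC))
E
```

```text
(no output)
```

View pics/topc.png

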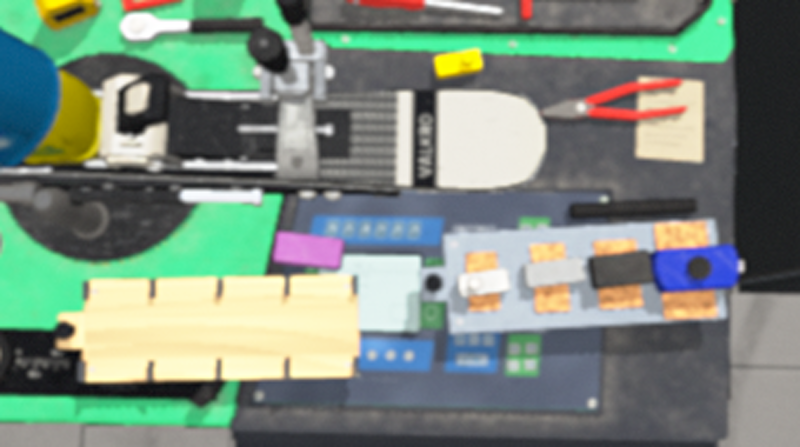

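View pics/side0.png

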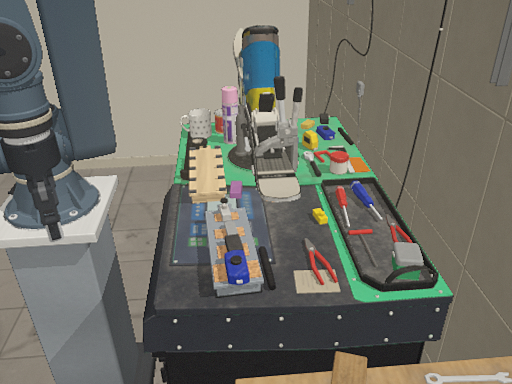

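```bash
cat > h.py <<'E'
from rig import *
import cv2,numpy as np
def cam(c,st=None):
    k=get_calibration(c); K=np.array(k["intrinsics"])
    if c!="wrist": return K,np.array(k["R"]),np.array(k["t"])
    T=np.eye(4);T[:3,:3]=st["ee_rot"];T[:3,3]=st["position"]
    C=np.linalg.inv(T@np.array(k["mount"])); return K,C[:3,:3],C[:3,3]
def back(px,z,kc):
    K,R,t=kc; px=np.atleast_2d(px).astype(float)
    d=(R.T@np.linalg.inv(K)@np.c_[px,np.ones(len(px))].T).T; o=-R.T@t
    return (o+d*((z-o[2])/d[:,2])[:,None])[:,:2]
def rect(mask,z,kc):
    ys,xs=np.nonzero(mask); w=back(np.c_[xs,ys],z,kc)
    (c,s,a)=cv2.minAreaRect((w*1000).astype(np.float32))
    if s[0]<s[1]: s=s[::-1];a+=90
    a=(a+90)%180-90   # direction of long axis, deg from x
    return np.r_[np.round(np.array(c)/1000,4),np.round(s,0),round(a,1)]
def Rz(deg):  # tool down, tool y (closing) at angle deg from world x
    a=np.radians(deg); y=np.array([np.cos(a),np.sin(a),0]); z=np.array([0,0,-1.])
    return np.c_[np.cross(y,z),y,z]
E
python3 - <<'E'
from h import *
snapshot("top");kc=cam("top")
for n,z in(("guide",.062),("block",.062),("stone",.054),("gauge",.06),("pad_guide",.043),("pad_block",.043),("pad_stone",.043),("pad_gauge",.043),("source",.04),("target",.04)):
    for d in outline_of(n,"top")[:2]:
        print(n,round(d["score"],2),rect(d["pixels"],z,kc))
f=lambda x,y:(x/2.353+100,y/2.353+110)
print("knobs",back([f(432,283),f(65,330)],.06,kc))
print("target corners",back([f(86,279),f(353,275),f(358,379),f(85,383)],.04,kc))
print("src corners",back([f(444,234),f(716,220),f(726,318),f(450,334)],.04,kc))
E
```

```text
guide 0.97 [  0.5033  -0.3973  92.      46.     -82.3   ]
block 0.75 [  0.5012  -0.3201  61.      38.     -88.8   ]
block 0.25 [  0.5032  -0.3964  88.      45.     -84.8   ]
stone 0.79 [  0.4977  -0.2537  63.      28.     -82.5   ]
gauge 0.71 [  0.485   -0.1832  49.      22.     -80.2   ]
gauge 0.57 [  0.7164  -0.1546  47.      23.     -77.4   ]
pad_guide 0.9 [ 0.5027 -0.3914 97.     53.      3.    ]
pad_block 0.67 [ 0.4993 -0.3225 71.     44.      1.4   ]
pad_stone 0.72 [  0.5048  -0.4037  92.      45.     -85.3   ]
pad_stone 0.63 [ 0.4925 -0.2523 69.     33.      5.    ]
pad_gauge 0.75 [ 0.4879 -0.1828 59.     32.      3.3   ]
source 0.39 [ 0.4994 -0.3223 72.     45.      4.1   ]
target 0.63 [ 4.337e-01  1.025e-01  3.160e+02  1.030e+02 -8.760e+01]
knobs [[ 0.48257552 -0.12999301]
 [ 0.42764574  0.24173011]]
target corners [[ 0.48079059  0.23125222]
 [ 0.49052754 -0.04856539]
 [ 0.38484561 -0.05633242]
 [ 0.37467559  0.22374899]]
src corners [[ 0.53529924 -0.14305038]
 [ 0.55542545 -0.42722335]
 [ 0.45419184 -0.43245021]
 [ 0.43206809 -0.14987914]]
```

```bash
python3 - <<'E'
from h import *
kc=cam("side"); print("mug,bottle",back([(198,135),(231,142)],0,kc).round(3))
print(np.round(get_calibration("wrist")["mount"],3).tolist(), np.round(read_state()["ee_rot"],2).tolist())
for a in(4,184,92,-88): 
    p=(.494,-.288,.34) if a in(4,184) else (.43,.19,.15)
    q=solve_ik(p,Rz(a));print(a,None if q is None else np.round(q))
movep((.47,-.288,.34),Rz(184 if 0 else 4)); st=read_state(); im=snapshot("wrist")
cv2.imwrite("pics/w1.png",cv2.cvtColor(im,cv2.COLOR_RGB2BGR)); kc=cam("wrist",st)
for n,z in(("guide",.066),("block",.063),("stone",.055),("gauge",.06),("pad_guide",.043),("pad_block",.043),("pad_stone",.043),("pad_gauge",.043)):
    for d in outline_of(n,"wrist")[:2]: print(n,round(d["score"],2),rect(d["pixels"],z,kc),np.round(d["bbox"]))
print(st["clock"],np.round(st["q"]))
E
```

```text
mug,bottle [[0.4   0.438]
 [0.52  0.359]]
[[0.001, -0.964, -0.266, 0.068], [1.0, 0.001, -0.001, -0.001], [0.001, -0.266, 0.964, -0.127], [0.0, 0.0, 0.0, 1.0]] [[0.92, 0.39, -0.0], [0.39, -0.92, 0.0], [-0.0, -0.0, -1.0]]
4 [-30.  18.  18.  91.   0.  56.]
184 [ -30.   18.   18.   91.    0. -124.]
92 [ 24.  12. -19.  60.   0.  22.]
-88 [  24.   12.  -19.   60.    0. -158.]
guide 0.75 [  0.503   -0.3933  91.      43.     -84.4   ] [274. 237.  35.  62.]
guide 0.75 [  0.5011  -0.3166  64.      35.     -83.1   ] [277. 181.  29.  49.]
block 0.74 [  0.5009  -0.317   65.      37.     -81.1   ] [276. 183.  29.  49.]
stone 0.57 [  0.4976  -0.2518  60.      27.     -80.8   ] [282. 133.  20.  44.]
gauge 0.97 [  0.709   -0.1618  45.      17.     -78.4   ] [460.  70.  18.  38.]
gauge 0.6 [  0.4849  -0.1793  51.      25.     -81.1   ] [274.  73.  19.  48.]
pad_guide 0.6 [ 0.5036 -0.3893 98.     54.      5.    ] [275. 227.  62.  33.]
pad_block 0.65 [ 0.4985 -0.3195 69.     43.      3.9   ] [276. 180.  50.  29.]
pad_stone 0.9 [ 0.4927 -0.2496 70.     36.      5.8   ] [275. 128.  53.  26.]
pad_gauge 0.71 [ 0.4882 -0.1803 59.     31.      3.9   ] [275.  73.  45.  29.]
2.95 [-32.  16.  15.  90.  -0.  55.]
```

View pics/w1.png

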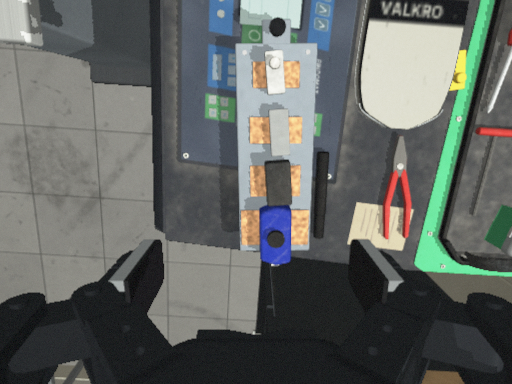

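```bash
cat >> h.py <<'E'
TC=np.array([.433,.0875]); TY=2.0
def bay(y,x=0):
    a=np.radians(TY); return TC+np.array([x*np.cos(a)-y*np.sin(a),x*np.sin(a)+y*np.cos(a)])
def pick(p,ang,w,zt,probe=False):
    "p centre, ang closing angle, w width, zt TCP height; returns TCP z at grasp"
    grip(min(w+.018,.084)); movep((*p,.15),Rz(ang))
    servo_line((*p,zt+.015),v=.2)
    hit=servo_line((*p,zt),v=.04,force_limit=6)
    if hit: servo_line((*p,read_state()["position"][2]+.002),v=.04)
    z=read_state()["position"][2]
    grip(w-.01,squeeze=40); s=read_state()
    print("pick hit",hit,"z",round(z,4),"w",round(s["grip_width"],4),"f",s["gripper_force"],"F",np.round(s["contact_force"],1))
    servo_line((*p,.15),v=.15); s=read_state()
    print(" lifted w",round(s["grip_width"],4),"f",s["gripper_force"],"F",np.round(s["contact_force"],1),"t",s["clock"])
    return z
def place(b,z,w,dx=0):
    p=bay(b,dx); R=Rz(90+TY); s=read_state()["position"]
    servo_line((.45,min(s[1]+.03,-.2),.16),v=.25); servo_line((*p,.15),v=.25,attitude=R)
    servo_line((*p,z+.010),v=.15)
    hit=servo_line((*p,z-.006),v=.03,force_limit=5); s=read_state()
    print("place hit",hit,"z",round(s["position"][2],4),"exp",round(z-.003,4),"F",np.round(s["contact_force"],1))
    grip(w+.014); servo_line((*p,.15),v=.2); print(" t",read_state()["clock"])
E
python3 - <<'E'
from h import *
z=pick((.503,-.392),6.5,.044,.066)
place(.105,z,.044)
st=read_state();im=snapshot("wrist");cv2.imwrite("pics/w2.png",cv2.cvtColor(im,cv2.COLOR_RGB2BGR))
for d in outline_of("guide","wrist")[:1]: print(rect(d["pixels"],.06,cam("wrist",st)),bay(.105))
E
```

```text
pick hit False z 0.0659 w 0.043 f 40.90725577476405 F [ 0.8 -0.2  4.1]
 lifted w 0.0425 f 40.523474268266 F [-0.9  0.6 -1.2] t 6.675
place hit True z 0.063 exp 0.0629 F [0.1 0.3 3.4]
 t 11.425
[ 0.4308  0.1934 98.     44.      1.4   ] [0.42933555 0.19243604]
```

View pics/w2.png

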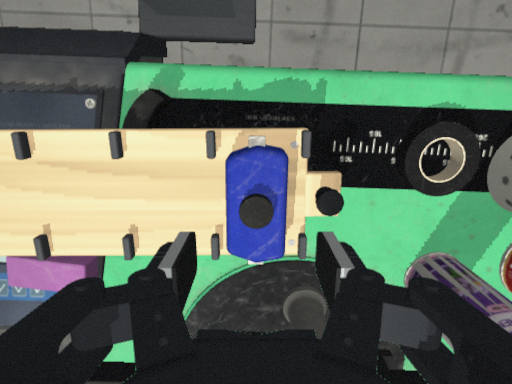

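```bash
python3 - <<'E'
from h import *
st=read_state();kc=cam("wrist",st)
def fr(px,z):
    d=back(px,z,kc)-TC;a=np.radians(TY);return np.round(d@np.array([[np.cos(a),-np.sin(a)],[np.sin(a),np.cos(a)]]),4)
print("knob",fr([(257,210)],.074).tolist(),"body ends",fr([(257,146),(257,260)],.066).tolist())
print("board edges y=..",fr([(180,129),(180,256)],.04).tolist(),"ribs",fr([(211,133),(211,157),(215,235),(215,258),(307,133),(304,256)],.05).tolist(),"tknob",fr([(330,202)],.063).tolist())
E
```

```text
knob [[0.0013, 0.1065]] body ends [[-0.0414, 0.1064], [0.0433, 0.1066]]
board edges y=.. [[-0.0508, 0.0491], [0.0534, 0.0425]] ribs [[-0.0487, 0.0735], [-0.0314, 0.0729], [0.0301, 0.0737], [0.05, 0.073], [-0.0487, 0.1423], [0.0482, 0.1442]] tknob [[-0.0011, 0.1588]]
```

```bash
sed -i 's/TC=np.array(\[.433,.0875\])/TC=np.array([.433,.089])/' h.py; python3 - <<'E'
from h import *
z=pick((.501,-.3185),7.,.034,.064); place(.035,z,.034)
z=pick((.4977,-.2527),8.5,.025,.058); place(-.035,z,.025)
E
```

```text
pick hit False z 0.064 w 0.033 f 40.742619037628174 F [0.  0.1 2.8]
 lifted w 0.0331 f 40.29138743877411 F [-0.6 -0.3 -0.5] t 15.6833
place hit True z 0.0611 exp 0.061 F [-1.4 -0.8  4.6]
 t 19.875
pick hit True z 0.0602 w 0.024 f 40.727820543106645 F [-0.2  0.   2.4]
 lifted w 0.024 f 39.99848484992981 F [-0.2  0.9 -1. ] t 23.7833
place hit True z 0.0571 exp 0.0572 F [-2.  -0.7  7.8]
 t 27.8417
```

```bash
python3 - <<'E'
from h import *
z=pick((.485,-.181),9,.022,.061); place(-.105,z,.022)
p=bay(-.0); movep((p[0]-.01,p[1],.32),Rz(92)); st=read_state();im=snapshot("wrist");cv2.imwrite("pics/w3.png",cv2.cvtColor(im,cv2.COLOR_RGB2BGR));kc=cam("wrist",st)
a=np.radians(TY);M=np.array([[np.cos(a),-np.sin(a)],[np.sin(a),np.cos(a)]])
for n,zz in(("guide",.064),("block",.06),("stone",.053),("gauge",.058)):
    for d in outline_of(n,"wrist")[:1]:
        r=rect(d["pixels"],zz,kc); print(n,round(d["score"],2),np.round((r[:2]-TC)@M,4),r[2:],np.round(d["bbox"]))
E
```

```text
pick hit False z 0.0609 w 0.021 f 39.815399050712585 F [ 0.1 -0.   2.2]
 lifted w 0.0209 f 39.42674517631531 F [ 0.6  0.  -0.9] t 31.0833
place hit True z 0.0581 exp 0.0579 F [-0.2 -0.1  5.1]
 t 35.0333
guide 0.6 [0.0013 0.1022] [98.  49.   2.1] [338. 171.  42.  79.]
block 0.95 [0.0004 0.0357] [63.  35.   4.1] [282. 170.  30.  50.]
stone 0.84 [ 0.0006 -0.0336] [60.  26.   2.1] [231. 168.  22.  44.]
gauge 0.62 [-0.0018 -0.1018] [52.  27.   1.3] [176. 169.  23.  40.]
```

View pics/w3.png

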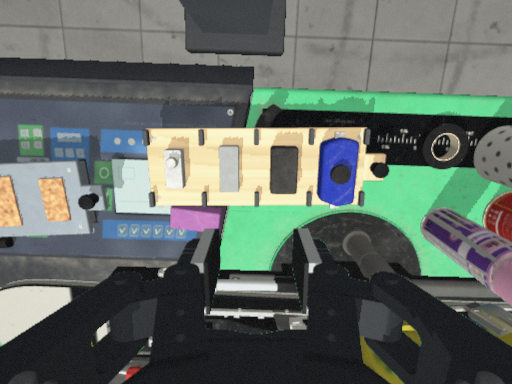

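The picture shows all four tools upright and square in the middle of their bays. Left to right they are gauge (175,168), stone (230,168), block (284,170) and guide (338,171), with the guide next to the knob (380,170). The measured offsets are within 4 mm.

```bash
python3 -c "
from rig import *
pause(.3); print(job_done())"
```

```text
the job is handed in; nothing more can be done
None
```

I moved all four tools to the plywood rack in reverse order and handed the job in after about 37 s of robot time; the last picture showed each upright, square and within about 4 mm of its bay centre, but no verdict was returned.

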